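Uncover the hot wax pot with the lid lifter

TASK

The lid of the wax pot is hot: take the lid lifter out of its stand, hook it under the lid's loop handle, lift the lid off and set it down gently in the middle of the round cork mat, then hang the lifter back in its stand. The lid's two wells are filled unequally, so find by small trial lifts where along the loop it balances, and keep it level (within about 5 degrees) whenever it is off the pot, or the condensed wax runs off. Do not touch the lid or the pot with the robot itself, and leave the other things on the bench where they are.

Things in the scene. Friction and masses are not known exactly. Their poses are not given: they have to be found in the camera images.
- pot: White hotplate (210 x 210 x 40 mm) with a steel wax pot (outside diameter 160, inside 152 mm) fixed on it; neither moves. The pot's rim is 105 mm above the bench. Origin on the bench under the pot's axis, z up. It may stand to the left or right of the lifter stand.
- lid: Loose aluminium lid on the pot: a plug of diameter 140 x 6 mm inside the rim (6 mm play), above it a disc of diameter 172 x 4 mm resting on the rim, a rigid loop handle and two capped wells on top. Origin at the centre of the plug's underside, 99 mm above the bench when on the pot; z up. Weighs 0.22 to 0.70 kg; its balance point is unknown (see the loop).
- loop (a point): Middle of the underside of the loop handle's bar, 38 mm above the lid's origin, 28 mm above the disc's top. Axes as the lid's: x across the bar (the way a hook passes under it), y along it. Steel bar 6 mm thick, straight between legs at y = +-45 mm. The lid balances at some unknown point along the bar, up to 33 mm either side of this one; hooked more than some 4 mm from it, it tips.
- well_a_top (a point): Top of one capped well (diameter 25, 22 mm high) on the lid, at y = +62 mm, outside the loop's leg; an equal-looking one is at y = -62 mm. Their unknown contents (40 to 280 g each) shift the balance point towards the heavier one.
- lid_rest: Round cork mat, diameter 200 mm, 15 mm thick, fixed, on the opposite side of the stand from the hotplate. Origin at the centre of its underside on the bench. With the lid lying on it the lid's origin is 15 mm above the bench.
- stand: Fixed open steel stand: two level rails along its x axis (110 mm long, 10 x 10 mm, inner faces 30 mm apart, tops 100 mm above the bench) on four posts and an 8 mm base plate; open above and at both ends. Origin on the bench under its middle, z up. The lifter hangs by its collar on the rails, hook between them, their x axes about parallel.
- lifter: Loose lid lifter, 0.2 kg, rigid. Origin at the centre of its collar's underside (100 mm above the bench when hung), z up. Collar 50 (x) x 60 (y) x 6 mm, grip on top; below, a steel C-hook 6 mm wide in y: shank down 24 mm, back to x = -22, down to a level prong from x = -25 to +25 mm (top z = -75, underside -81), ending in a tip at +x that rises 6 mm above the prong's top. Hook opens to +x.
- lifter_grip (a point): Centre of the lifter's upright wooden grip (22 x 22 x 60 mm, standing on the collar), 36 mm above the lifter's origin; axes as the lifter's.
- lifter_seat (a point): Point on top of the lifter's prong, straight below the grip (75 mm below the lifter's origin), where the loop's bar should lie; axes as the lifter's, x along the prong towards its tip.
- spray_can: Bystander: spray can, diameter 65, 175 mm high, origin under its centre. Leave alone.
- spray_can2: Bystander: spray can, diameter 65, 175 mm high, origin under its centre. Leave alone.
- cone: Bystander: wooden cone, diameter 90, 106 mm high, origin under its centre. Leave alone.
- dome: Bystander: wooden dome, diameter 84, 38 mm high, origin under its centre. Leave alone.
- cap: Bystander: black ring-shaped cap, diameter 60, 25 mm high, origin under its centre. Leave alone.
- tin: Bystander: steel tin, diameter 100, 60 mm high, origin under its centre. Leave alone.
There are look-alikes about, which are no part of the job. Leave any pink look-alike of the lifter alone. Of the things shaped like the lid_rest, the cork one is meant.

How it is judged (in metres and radians):
On the way, in this order (a step that is already met when the one before it is completed fails the run):
1. the lid hangs level on the lifter, clear above the pot (z of lid in the frame of pot above 0.115 m and angle between lid's own z axis and vertical below 0.1 rad and contact force between lid and lifter above 0.5 N), for 0.3 s.
2. the lid lies on the cork mat, off the hook (horizontal distance between lid and lid_rest below 0.03 m and z of lid in the frame of lid_rest between 0.011 and 0.019 m and angle between lid's own z axis and vertical below 0.05 rad and contact force between lid and lifter below 0.05 N), for 0.2 s.
At the end, for the whole second after the job is handed in: The lid lies flat on the cork mat, its centre within 30 mm of the mat's centre, at rest and free of the lifter; the lifter hangs by its collar on both rails of the stand, upright within 0.1 rad, its axis within 30 mm of the stand's middle, at rest (all of step 2 and linear speed of each of lid, lifter below 0.02 m/s and horizontal distance between lifter and stand below 0.03 m and z of lifter in the frame of stand between 0.095 and 0.105 m and angle between lifter's own z axis and vertical below 0.1 rad); the robot touches nothing.
It fails at once if the lid tilted more than 0.2 rad (angle between lid's own z axis and vertical above 0.2 rad).
It fails at once if the lid tilted more than 0.1 rad while raised more than 12 mm off the pot's rim (height (world z) of lid above 0.111 m and angle between lid's own z axis and vertical above 0.1 rad).
It fails at once if the robot itself touched the lid or the pot (contact force between any of the fingers, the arm and lid above 0.5 N or contact force between any of the fingers, the arm and pot above 0.5 N).
It fails at once if the lid was dropped or pressed on the mat (over 25 N) (contact force between lid and lid_rest above 25 N).
It fails at once if a bystander was moved more than 20 mm (distance of any of spray_can, spray_can2, cone, dome, cap, tin from where it was at the start of the episode above 0.02 m).
It also fails if it takes over 72 s, if anything falls off the work surface, if the arm or the gripper's body presses on something with over 40 N, if the wrist force passes 120 N, or if a joint passes its speed limit or range.

ROBOT

A 6-joint arm with a two-finger parallel gripper is mounted at the origin on the work surface. World frame = base frame: x ahead of the robot, y to its left, z up, the work surface at z = 0. Lengths are in mm, angles in rad, forces in N, time in s.
With the tool pointing down it reaches from about 350 to 975 mm from the base axis. Payload 7.1 kg.
Tool frame: the origin (TCP) lies midway between the tips of the shut fingers; the grasp point (between the pads) lies pinch_z behind it (pinch_z is the distance from the TCP to the grasp point, in mm); z points along the fingers, y is the line along which they close (so a half turn about z gives the same grasp; the last joint's range is limited). The gripper opens to 88 mm and grips with 3 to 60 N. Pads are 20 mm wide; open, the fingers measure 115 mm over their backs; the gripper's body (75 mm by 178 mm) begins 61 mm behind the grasp point.
Start: joints at [1.288, 0.423, 1.63, -0, 1.089, -0.019], TCP at [162.938, 603.371, 222.675] pointing down, gripper open.
Joint ranges: [-3, 3], [-0.9, 2.11], [0.09, 2.58], [-1.31, 4.45], [0.11, 2.69], [-2.54, 2.54]. Speed limits (rad/s): [2.39, 2.39, 3.01, 3.14, 3.14, 3.14].

INTERFACE

Orientations are given as a rotation vector (axis times angle).
In Python, from workcell import get_obs, get_image, close_job, pinch_z gives the robot as it stands.
- The arm moves only by the tool jog_arm, never from a script. Its argument "commands" is a list of rows, each a list of 3 entries, a list of its own where there are three numbers: the gripper command: -1 is shut, 1 is fully open, values between are in proportion, then the shift along the tool's x, y, z as a fraction of full scale, then the turn, a rotation vector about the tool's x, y, z as a fraction of full scale. In form: [[gripper, [tx, ty, tz], [rx, ry, rz]], ...]. A call has 1 to 10 rows; each row shifts and turns the commanded pose from where the row before left it, along the tool's axes as they then stand; what a row does not reach is not made up. Full scale, the value 1, is 0.1 m for a shift and 45 degrees for a turn. A row lasts 1/10 s, in which the tool goes at most 50 mm and 8.59 degrees, less where a joint would pass 70% of its speed; a pose out of reach is approached as far as the arm can. A call with a number of a shift or a turn outside -1 to 1 is refused whole. A call with a gripper value outside its range is refused whole. The fingers move at their own pace and stop on an object; the grip force is fixed at half the most. Time passes only in rows, so rows that do not move let the fingers close. It gives the time, the measured TCP pose, the force, the opening and the grip force at its end, in the units of the state.
- get_obs(): the state, without advancing time (a new reading comes with each control period).
- get_image(name): name is "side" or "top" or "wrist"; returns a dict with "image" (384x512x3 uint8, blue, green, red), "z_map" (384x512 float32, mm along the optical axis (not along the pixel's ray), 0 where there is no reading), "intrinsics" (3x3 intrinsics, pixels), "eye" and "orientation" of the camera in the world; the wrist camera has in their place "mount" (4x4, takes a point from camera to tool coordinates, whose origin is the TCP and whose axes are the flange's). Camera axes: x right, y down, z forward; pixel columns grow to the right and rows downward; lengths in mm; the calibration is good to about 2 mm. A picture is of the moment at which its call begins: read the wrist's pose just before it.
- close_job(): hands the job in; it is judged then, once.
The state is a dict: "t": time; "qpos": joint angles; "qvel": joint speeds; "joint_torque": joint torques, N m; "ee_pos": TCP position; "orientation": TCP orientation; "ft_force": force on the tool from outside, world axes, zero at the start; "moment": the same for the moment, N m; "width": finger opening in mm; "grasp_force": force on a finger pad.
Only numpy, scipy, OpenCV 4.12 (cv2) and the standard library are available. Lean on these libraries where they do the work, as an engineer would, in place of code of your own. Each camera call takes 0.05 s, during which the arm holds its last target. There are 200 camera calls.

## Working session

There is one attempt and no reset: what is moved stays moved. The work goes in short steps, Python scripts to look and compute and a tool call to move; the robot and the scene stay as the last step left them, time stands still between calls to the robot, and variables do not carry over. Pictures are saved under pics/ and viewed, at most 10 in all, crops included, and the job is handed in when it is done.

Besides the shell and the picture viewer there is one more tool, called after "Call:" as name(argument=value, ...), one argument or row to a line, values as JSON. jog_arm: Moves the arm, as the interface text tells. Its arguments: {"type":"object","properties":{"commands":{"type":"array","items":{"type":"array"}}},"required":["commands"]}

```bash
mkdir -p pics; ls; cat > h.py <<'E'
import numpy as np,cv2
from scipy.spatial.transform import Rotation as R
from workcell import *
def cloud(n):
    o=get_obs(); d=get_image(n); z=d["z_map"].astype(float); K=np.array(d["intrinsics"])
    v,u=np.mgrid[:384,:512]
    P=np.stack([(u-K[0,2])/K[0,0]*z,(v-K[1,2])/K[1,1]*z,z],-1)
    if n=="wrist":
        M=np.array(d["mount"]); P=P@M[:3,:3].T+M[:3,3]
        P=P@R.from_rotvec(o["orientation"]).as_matrix().T+np.array(o["ee_pos"])
    else:
        q=np.array(d["orientation"]); r=q if q.shape==(3,3) else R.from_rotvec(q).as_matrix() if q.size==3 else R.from_quat(q).as_matrix()
        P=P@r.T+np.array(d["eye"])
    P[z==0]=np.nan
    return d["image"],P
E
python3 - <<'E'
from h import *
o=get_obs();print(o,pinch_z)
ims=[]
for n in("top","side"):
    d=get_image(n);print(n,d["eye"],d["orientation"],d["intrinsics"])
    im,P=cloud(n);np.savez(n,im=im,P=P);ims.append(im)
    print(np.nanmin(P[...,2]),np.nanmedian(P[...,2]))
cv2.imwrite("pics/a.png",cv2.resize(ims[0],(800,600)));cv2.imwrite("pics/b.png",cv2.resize(ims[1],(800,600)))
E
```

```text
pics
{'t': 0.0, 'qpos': array([ 1.28797491e+00,  4.23835585e-01,  1.63065081e+00, -7.82193728e-06,
        1.08858045e+00, -1.90240879e-02]), 'qvel': array([ 9.79312521e-04, -6.16427416e-04,  2.20314499e-04, -5.58114228e-04,
        5.83421049e-06,  2.37719090e-03]), 'joint_torque': array([ 8.65877828e-04, -5.44637990e+01, -2.73671257e+01,  6.43758383e-02,
        2.28130224e-02, -8.89524836e-05]), 'ee_pos': array([162.811741  , 602.87295387, 221.92036692]), 'orientation': array([-4.13137416e-01, -3.11409169e+00,  2.29079793e-03]), 'ft_force': array([-0.03869222,  0.64991009,  0.09189141]), 'moment': array([-0.03144597,  0.01252714, -0.03507013]), 'grasp_force': 0.0, 'width': 88.14644668492748} 18.700000000000003
top [ 368.89486549   -8.06167213 1050.83202055] [-2.10469802  2.12254539 -0.18221111] [[422.24127461   0.         255.22912995]
 [  0.         422.24127461 193.73984357]
 [  0.           0.           1.        ]]
-768.575184517231 1.9489141019781755
side [ 415.16361547 -831.30386429  603.58992028] [-2.11702137  0.13637957 -0.08278105] [[382.53924394   0.         254.29635731]
 [  0.         382.53924394 188.46555973]
 [  0.           0.           1.        ]]
-707.4569281036817 1.0537290794605951
```

View pics/a.png

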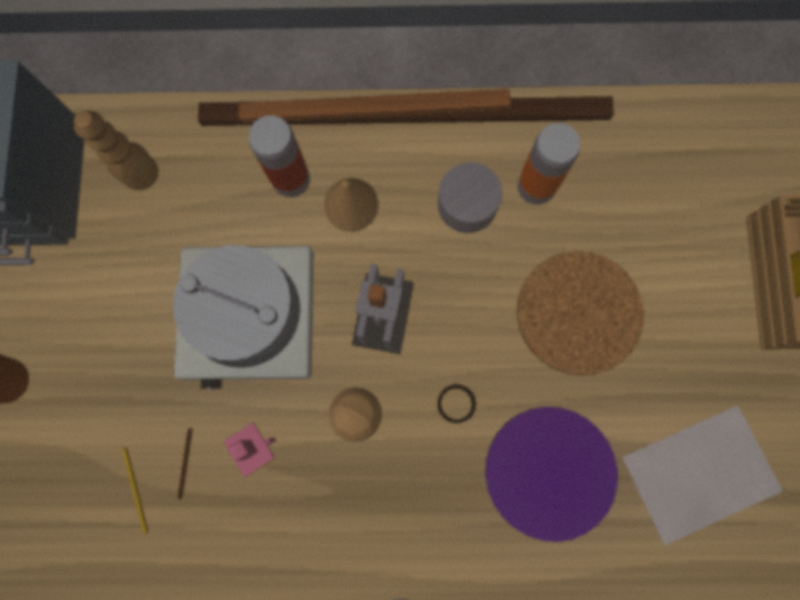

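View pics/b.png

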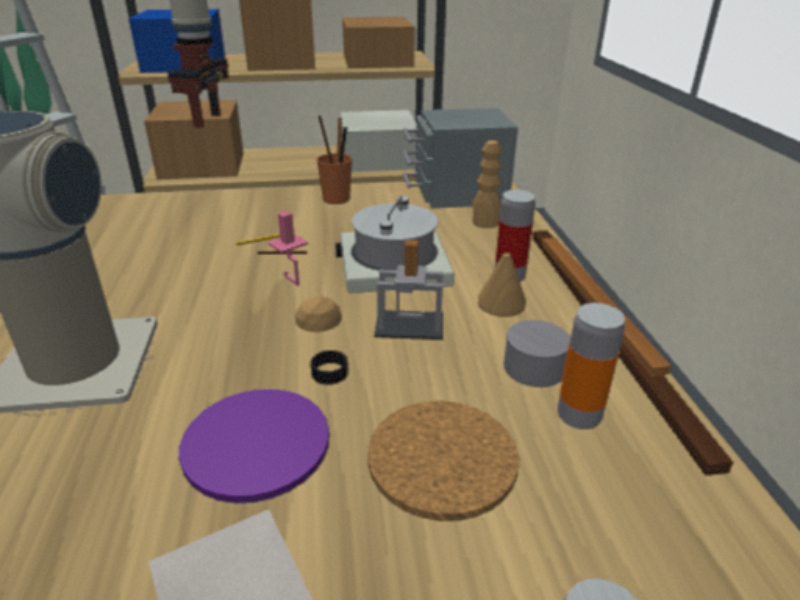

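Top view: steel pot with lid at (235,305) on the white hotplate (left), stand with wooden-grip lifter at (378,305), cork mat at (580,312). Look-alikes: the pink lifter (248,450) and the purple disc (552,473) are not meant. Measuring next, with an enlarged crop of the stand and lifter.

```bash
python3 - <<'E'
from h import *
t=np.load("top.npz");im,P=t["im"],t["P"];X,Y,Z=P[...,0],P[...,1],P[...,2]
s=np.load("side.npz");SP=s["P"]
def reg(Q,c,r,z0,z1):
    m=(np.hypot(Q[...,0]-c[0],Q[...,1]-c[1])<r)&(Q[...,2]>z0)&(Q[...,2]<z1);return Q[m]
def circ(pts):
    (c,r)=cv2.minEnclosingCircle(pts[:,:2].astype(np.float32));return np.round(c,1),round(r,1),round(float(np.median(pts[:,2])),1),len(pts)
def px(u,v): return P[int(v*.64),int(u*.64)]
for n,u,v in[("wellL",190,284),("wellR",267,315),("grip",378,293),("collar",372,305),("mat",580,312),("lid",225,330),("can",275,130),("can2",560,140),("cone",347,185),("tin",470,185),("dome",355,412),("cap",457,388),("pink",246,447)]:
    print(n,np.round(px(u,v)))
lid=px(225,330);mat=px(580,312);g=px(378,293)
print("lid",circ(reg(P,lid,115,104,114)))
print("mat",circ(reg(P,mat,125,9,22)))
print("plate",circ(reg(P,lid,170,35,45)))
hp=reg(P,lid,170,36,44);print("plate",cv2.minAreaRect(hp[:,:2].astype(np.float32)))
for Q,nm in((P,"top"),(SP,"side")):
    w=reg(Q,lid,95,126,150)
    print(nm,"loop/wells",len(w),w.mean(0)); print(cv2.minAreaRect(w[:,:2].astype(np.float32)))
    gp=reg(Q,g,40,155,175); print("grip top",circ(gp) if len(gp) else 0, gp[:,:2].mean(0), cv2.minAreaRect(gp[:,:2].astype(np.float32)))
    cp=reg(Q,g,50,102,112); print("collar",len(cp),cv2.minAreaRect(cp[:,:2].astype(np.float32)))
    rp=reg(Q,g,80,90,112); print("rails+collar",len(rp),cv2.minAreaRect(rp[:,:2].astype(np.float32)))
    bp=reg(Q,g,90,3,14); print("base",len(bp),cv2.minAreaRect(bp[:,:2].astype(np.float32)))
a=cv2.resize(im[150:240,200:300],None,fx=4,fy=4,interpolation=2)
b=cv2.resize(s["im"][145:220,230:300],None,fx=5,fy=5,interpolation=2)
H=max(a.shape[0],b.shape[0]);f=lambda q:cv2.copyMakeBorder(q,0,H-q.shape[0],0,0,0)
cv2.imwrite("pics/c.png",np.hstack([f(a),f(b)]))
E
```

```text
wellL [577. 308. 136.]
wellR [532. 198. 129.]
grip [554.  38. 166.]
collar [546.  47. 118.]
mat [ 551. -276.   19.]
lid [512. 259. 113.]
can [792. 183. 174.]
can2 [ 770. -221.  175.]
cone [734.  86. 105.]
tin [ 749. -103.   59.]
dome [397.  78.  36.]
cap [433. -79.   6.]
pink [347. 216. 143.]
lid (array([554.7, 253.5]), 86.1, 110.5, 3620)
mat (array([ 552.4, -278.2]), 100.4, 16.7, 5006)
plate (array([513. , 259.1]), 169.0, 41.3, 2663)
plate ((505.6680908203125, 252.71517944335938), (210.41200256347656, 307.78753662109375), 89.761474609375)
top loop/wells 317 [553.71950551 249.679233   136.03128349]
((554.9938354492188, 252.70184326171875), (148.3127899169922, 25.21155548095703), 67.20965576171875)
grip top (array([555.,  38.]), 13.5, 167.0, 111) [554.40656036  37.9148986 ] ((555.3345947265625, 38.13896179199219), (21.997831344604492, 21.976463317871094), 75.92182159423828)
collar 474 ((554.1102905273438, 38.529052734375), (59.971397399902344, 92.576171875), 77.70220184326172)
rails+collar 662 ((554.9829711914062, 38.37532424926758), (60.05159378051758, 111.10563659667969), 78.02806091308594)
base 1227 ((553.032958984375, 38.893638610839844), (176.25489807128906, 176.0472412109375), 76.81829071044922)
side loop/wells 92 [550.60184611 237.48860239 134.42252712]
((554.8489379882812, 249.65106201171875), (143.572509765625, 22.925790786743164), 66.97039031982422)
grip top (array([555. ,  36.7]), 13.4, 164.5, 61) [553.60161911  31.85653665] ((554.5567626953125, 37.08007049560547), (22.518068313598633, 21.254554748535156), 77.32144927978516)
collar 189 ((554.28125, 36.961708068847656), (60.311283111572266, 49.70743942260742), 79.62393188476562)
rails+collar 481 ((553.65234375, 37.076866149902344), (60.311283111572266, 110.28876495361328), 79.62393188476562)
base 618 ((564.7612915039062, 34.592315673828125), (155.2180938720703, 113.51924896240234), 6.579638481140137)
```

View pics/c.png

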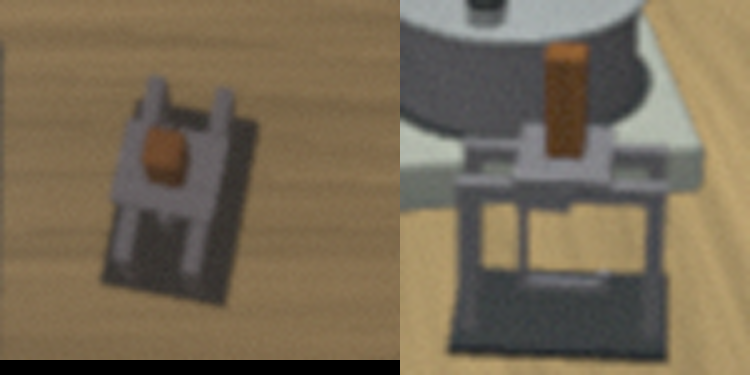

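Call:
jog_arm(
  commands=[
    [1,[0,0,-0.05],[0,0,0.18]],
    [1,[0,0,-0.05],[0,0,0.18]],
    [1,[0,0,-0.05],[0,0,0.18]],
    [1,[0,0,-0.05],[0,0,0.18]],
    [1,[0,0,-0.05],[0,0,0.18]],
    [1,[0,0,-0.05],[0,0,0.18]],
    [1,[0,0,-0.05],[0,0,0.18]],
    [1,[0,0,-0.05],[0,0,0.18]],
    [1,[0,0,-0.05],[0,0,0.18]],
    [1,[0,0,-0.05],[0,0,0.18]],
  ],
)

```text
t: 1.2
ee_pos: [162.9, 603.2, 272.7]
orientation: [2.343, 2.093, -0.001]
ft_force: [0.3, -0.2, -0.1]
width: 87.6
grasp_force: 0.0
```

```bash
cat >> h.py <<'E'
def go(x,y,z,yaw):
    "remaining move to TCP x,y,z with tool y axis at yaw deg: total shift in (final) tool axes /100, turn/45, given tool down"
    o=get_obs();r=R.from_rotvec(o["orientation"]).as_matrix();p=np.array(o["ee_pos"])
    cur=np.degrees(np.arctan2(r[1,1],r[0,1]));dy=(yaw-cur+180)%360-180
    a=np.radians(yaw);ty=np.array([np.cos(a),np.sin(a),0]);tz=np.array([0,0,-1]);tx=np.cross(ty,tz)
    d=np.array([x,y,z])-p
    # tilt rotation about tool axes needed to make tool z vertical
    w=r.T@np.cross(r[:,2],tz)
    print("t",round(o["t"],2),"p",p.round(1),"yaw",round(cur,2),"F",o["ft_force"].round(2),"M",o["moment"].round(2),"w",round(o["width"],1),"g",round(o["grasp_force"],1))
    print("shift(final tool axes)",(np.array([tx@d,ty@d,tz@d])/100).round(3),"(cur axes)",(r.T@d/100).round(3),"turn z",round(-dy/45,3),"tilt",np.degrees(w[:2]).round(2))
E
python3 -c "
from h import *
go(554.8,38,250,-12)"
```

```text
t 1.2 p [162.9 603.2 272.7] yaw -6.45 F [ 0.26 -0.16 -0.08] M [-0.11  0.1   0.02] w 87.6 g 0.0
shift(final tool axes) [-4.714  5.009  0.227] (cur axes) [-5.176  4.529  0.228] turn z 0.123 tilt [-0.01  0.03]
```

Call:
jog_arm(
  commands=[
    [1,[0,0,0],[0,0,0.123]],
    [1,[-0.295,0.313,0],[0,0,0]],
    [1,[-0.295,0.313,0],[0,0,0]],
    [1,[-0.295,0.313,0],[0,0,0]],
    [1,[-0.295,0.313,0],[0,0,0]],
    [1,[-0.295,0.313,0],[0,0,0]],
    [1,[-0.295,0.313,0],[0,0,0]],
    [1,[-0.295,0.313,0],[0,0,0]],
    [1,[-0.295,0.313,0],[0,0,0]],
    [1,[-0.295,0.313,0],[0,0,0]],
  ],
)

```text
t: 2.2
ee_pos: [385.9, 284.9, 272.8]
orientation: [2.435, 1.985, 0.0]
ft_force: [-0.1, 0.4, -0.6]
width: 87.6
grasp_force: 0.0
```

Call:
jog_arm(
  commands=[
    [1,[-0.295,0.313,0],[0,0,0]],
    [1,[-0.295,0.313,0],[0,0,0]],
    [1,[-0.295,0.313,0],[0,0,0]],
    [1,[-0.295,0.313,0],[0,0,0]],
    [1,[-0.295,0.313,0],[0,0,0]],
    [1,[-0.295,0.313,0],[0,0,0]],
    [1,[0,0,0],[0,0,0]],
  ],
)

```text
t: 2.9
ee_pos: [535.8, 71.7, 272.6]
orientation: [2.438, 1.978, 0.001]
ft_force: [-0.2, 0.7, -0.6]
width: 87.7
grasp_force: 0.0
```

```bash
python3 - <<'E'
from h import *
go(554.8,38,121,-12)
im,P=cloud("wrist")
m=(P[...,2]>158)&(P[...,2]<175)&(np.hypot(P[...,0]-555,P[...,1]-38)<40)
q=P[m];print(len(q),q.mean(0) if len(q) else 0,cv2.minAreaRect(q[:,:2].astype(np.float32)) if len(q) else 0)
m=(P[...,2]>92)&(P[...,2]<112)&(np.hypot(P[...,0]-555,P[...,1]-38)<75)
q=P[m];print(len(q),cv2.minAreaRect(q[:,:2].astype(np.float32)) if len(q) else 0)
cv2.imwrite("pics/d.png",im)
E
```

```text
t 2.9 p [535.8  71.7 272.6] yaw -11.89 F [-0.15  0.74 -0.59] M [-0.06  0.1  -0.06] w 87.7 g 0.0
shift(final tool axes) [-0.29   0.256  1.516] (cur axes) [-0.29   0.253  1.517] turn z 0.002 tilt [0.08 0.03]
546 [554.93552536  41.77151392 165.95589726] ((555.0050659179688, 40.48411560058594), (20.992589950561523, 21.78323745727539), 76.67916107177734)
2663 ((553.9578857421875, 40.11372756958008), (59.845916748046875, 110.03172302246094), 78.26123809814453)
```

View pics/d.png

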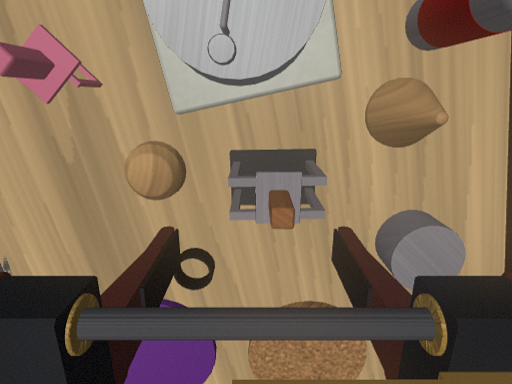

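The wrist view shows the wooden grip at (282,210), collar on the two rails of the stand; yaw and centre agree with the top view to about 2 mm.

Call:
jog_arm(
  commands=[
    [1,[0,0,0],[0,0,0]],
    [1,[0,0,0],[0,0,0]],
  ],
)

```text
t: 3.15
ee_pos: [532.6, 76.1, 272.6]
orientation: [-2.434, -1.986, 0.001]
ft_force: [0.2, 0.1, -0.1]
width: 88.3
grasp_force: 0.0
```

```bash
python3 - <<'E'
from h import *
go(554.8,38.5,121,-12)
im,P=cloud("wrist")
m=(P[...,2]>158)&(P[...,2]<175)&(np.hypot(P[...,0]-555,P[...,1]-38)<40)
q=P[m];print(len(q),cv2.minAreaRect(q[:,:2].astype(np.float32)))
m=(P[...,2]>92)&(P[...,2]<112)&(np.hypot(P[...,0]-555,P[...,1]-38)<75)
q=P[m];print(len(q),cv2.minAreaRect(q[:,:2].astype(np.float32)))
E
```

```text
t 3.15 p [532.6  76.1 272.6] yaw -11.58 F [ 0.23  0.15 -0.14] M [-0.06  0.08  0.01] w 88.3 g 0.0
shift(final tool axes) [-0.322  0.295  1.516] (cur axes) [-0.324  0.294  1.515] turn z 0.009 tilt [-0.04 -0.  ]
544 ((554.9405517578125, 40.579776763916016), (21.040189743041992, 21.792491912841797), 78.69635772705078)
2660 ((554.2505493164062, 40.21923828125), (59.88223648071289, 109.98631286621094), 78.6962890625)
```

Call:
jog_arm(
  commands=[
    [1,[-0.16,0.148,0],[0,0,0]],
    [1,[-0.16,0.148,0],[0,0,0]],
    [1,[0,0,0.2],[0,0,0]],
    [1,[0,0,0.3],[0,0,0]],
    [1,[0,0,0.3],[0,0,0]],
    [1,[0,0,0.3],[0,0,0]],
    [1,[0,0,0.25],[0,0,0]],
    [1,[0,0,0.15],[0,0,0]],
    [1,[0,0,0],[0,0,0]],
    [1,[0,0,0],[0,0,0]],
  ],
)

```text
t: 4.2
ee_pos: [555.9, 38.7, 123.1]
orientation: [-2.434, -1.986, 0.0]
ft_force: [-0.4, 0.5, -0.8]
width: 87.7
grasp_force: 0.0
```

```bash
python3 -c "
from h import *
go(554.8,38.7,121,-11.6)"
```

```text
t 4.2 p [555.9  38.7 123.1] yaw -11.58 F [-0.38  0.54 -0.84] M [-0.03  0.13  0.02] w 87.7 g 0.0
shift(final tool axes) [-0.002 -0.011  0.021] (cur axes) [-0.002 -0.011  0.021] turn z 0.0 tilt [-0. -0.]
```

Close, then lift slowly clear of the rails.

Call:
jog_arm(
  commands=[
    [-1,[0,-0.01,0.02],[0,0,0]],
    [-1,[0,0,0],[0,0,0]],
    [-1,[0,0,0],[0,0,0]],
    [-1,[0,0,0],[0,0,0]],
    [-1,[0,0,0],[0,0,0]],
    [-1,[0,0,0],[0,0,0]],
    [-1,[0,0,0],[0,0,0]],
    [-1,[0,0,0],[0,0,0]],
  ],
)

```text
t: 5.0
ee_pos: [555.0, 38.0, 120.6]
orientation: [-2.435, -1.984, 0.0]
ft_force: [-0.8, 0.6, 0.1]
width: 27.4
grasp_force: 0.0
```

```bash
python3 -c "
from h import *
go(554.8,38.7,121,-11.6)"
```

```text
t 5.0 p [555.   38.  120.6] yaw -11.65 F [-0.79  0.58  0.15] M [-0.08  0.04 -0.03] w 27.4 g 0.0
shift(final tool axes) [ 0.006 -0.003 -0.004] (cur axes) [ 0.006 -0.003 -0.004] turn z -0.001 tilt [-0.  0.]
```

Call:
jog_arm(
  commands=[
    [-1,[0,0,0],[0,0,0]],
    [-1,[0,0,0],[0,0,0]],
    [-1,[0,0,0],[0,0,0]],
    [-1,[0,0,0],[0,0,0]],
  ],
)

```text
t: 5.4
ee_pos: [554.9, 38.0, 120.6]
orientation: [-2.435, -1.985, 0.0]
ft_force: [-0.0, 0.1, -0.4]
width: 21.7
grasp_force: 30.0
```

```bash
python3 -c "
from h import *
go(554.8,38.7,121,-11.6)"
```

```text
t 5.4 p [554.9  38.  120.6] yaw -11.65 F [-0.04  0.05 -0.37] M [-0.1   0.11  0.08] w 21.7 g 30.0
shift(final tool axes) [ 0.006 -0.002 -0.004] (cur axes) [ 0.006 -0.002 -0.004] turn z -0.001 tilt [-0.01  0.01]
```

Call:
jog_arm(
  commands=[
    [-1,[0,0,-0.1],[0,0,0]],
    [-1,[0,0,-0.2],[0,0,0]],
    [-1,[0,0,-0.3],[0,0,0]],
    [-1,[0,0,-0.3],[0,0,0]],
    [-1,[0,0,-0.3],[0,0,0]],
    [-1,[0,0,-0.2],[0,0,0]],
    [-1,[0,0,-0.05],[0,0,0]],
    [-1,[0,0,0],[0,0,0.126]],
    [-1,[0,0,0],[0,0,0.126]],
    [-1,[0,0,0],[0,0,0]],
  ],
)

```text
t: 6.4
ee_pos: [554.3, 38.0, 264.9]
orientation: [-2.62, -1.733, 0.002]
ft_force: [-0.1, -0.7, -2.2]
width: 22.4
grasp_force: 30.0
```

```bash
python3 -c "
from h import *
go(525,298,265,-22.9)"
```

```text
t 6.4 p [554.3  38.  264.9] yaw -23.04 F [-0.1  -0.7  -2.18] M [-0.07  0.06  0.  ] w 22.4 g 30.0
shift(final tool axes) [ 2.281e+00 -1.282e+00 -1.000e-03] (cur axes) [ 2.277e+00 -1.287e+00 -1.000e-03] turn z -0.003 tilt [-0.07  0.04]
```

Call:
jog_arm(
  commands=[
    [-1,[0.127,-0.071,0],[0,0,0]],
    [-1,[0.253,-0.142,0],[0,0,0]],
    [-1,[0.253,-0.142,0],[0,0,0]],
    [-1,[0.253,-0.142,0],[0,0,0]],
    [-1,[0.253,-0.142,0],[0,0,0]],
    [-1,[0.253,-0.142,0],[0,0,0]],
    [-1,[0.253,-0.142,0],[0,0,0]],
    [-1,[0.253,-0.142,0],[0,0,0]],
    [-1,[0.253,-0.142,0],[0,0,0]],
    [-1,[0.127,-0.071,0],[0,0,0]],
  ],
)

```text
t: 7.4
ee_pos: [525.2, 300.4, 265.2]
orientation: [-2.616, -1.739, 0.001]
ft_force: [-0.1, -0.8, -1.8]
width: 21.9
grasp_force: 30.0
```

Call:
jog_arm(
  commands=[
    [-1,[0,0,0],[0,0,0]],
    [-1,[0,0,0],[0,0,0]],
  ],
)

```text
t: 7.6
ee_pos: [525.9, 297.3, 265.3]
orientation: [2.618, 1.736, -0.002]
ft_force: [0.2, -0.4, -1.7]
width: 21.8
grasp_force: 30.0
```

```bash
python3 - <<'E'
from h import *
go(525,298,265,-22.9)
im,P=cloud("side");im2,P2=cloud("top");im3,P3=cloud("wrist")
c=np.array([525,298])
for n,Q in(("side",P),("top",P2),("wrist",P3)):
    d=np.hypot(Q[...,0]-c[0],Q[...,1]-c[1])
    m=(Q[...,2]>243)&(Q[...,2]<253)&(d<45);q=Q[m];print(n,"collar",len(q),cv2.minAreaRect(q[:,:2].astype(np.float32)) if len(q)>5 else 0,np.median(q[:,2]) if len(q) else 0)
    e=np.hypot(Q[...,0]-555,Q[...,1]-253)
    m=(Q[...,2]>126)&(Q[...,2]<150)&(e<95);q=Q[m]
    print(" wells",len(q),cv2.minAreaRect(q[:,:2].astype(np.float32)) if len(q)>5 else 0)
    m=(Q[...,2]>104)&(Q[...,2]<114)&(e<100);q=Q[m];print(" disc",len(q),cv2.minEnclosingCircle(q[:,:2].astype(np.float32)) if len(q)>5 else 0)
a=cv2.resize(im[100:200,190:320],(780,600));cv2.imwrite("pics/e.png",a)
E
```

```text
t 7.6 p [525.9 297.3 265.3] yaw -22.91 F [ 0.24 -0.38 -1.7 ] M [-0.08  0.09 -0.  ] w 21.8 g 30.0
shift(final tool axes) [ 0.003 -0.011  0.003] (cur axes) [ 0.003 -0.011  0.003] turn z -0.0 tilt [-0.02  0.06]
side collar 113 ((526.93310546875, 294.71490478515625), (63.06379318237305, 49.429534912109375), 67.81963348388672) 250.6027269601127
 wells 94 ((553.7059326171875, 248.5260772705078), (142.9117889404297, 22.11566925048828), 67.10416412353516)
 disc 941 ((555.398681640625, 252.4873046875), 86.99313354492188)
top collar 253 ((523.6242065429688, 287.103515625), (39.634368896484375, 49.7042121887207), 66.38117218017578) 251.789969113133
 wells 315 ((555.3182373046875, 252.06103515625), (147.415283203125, 23.634963989257812), 67.1645736694336)
 disc 3622 ((556.4473266601562, 252.70606994628906), 86.5129165649414)
wrist collar 3377 ((531.6554565429688, 308.9974060058594), (37.539302825927734, 50.2010498046875), 66.30976104736328) 251.51756060689294
 wells 1102 ((556.6625366210938, 259.4322814941406), (138.5640411376953, 25.358158111572266), 67.59095001220703)
 disc 11478 ((554.3908081054688, 254.4551544189453), 85.9576187133789)
```

View pics/e.png

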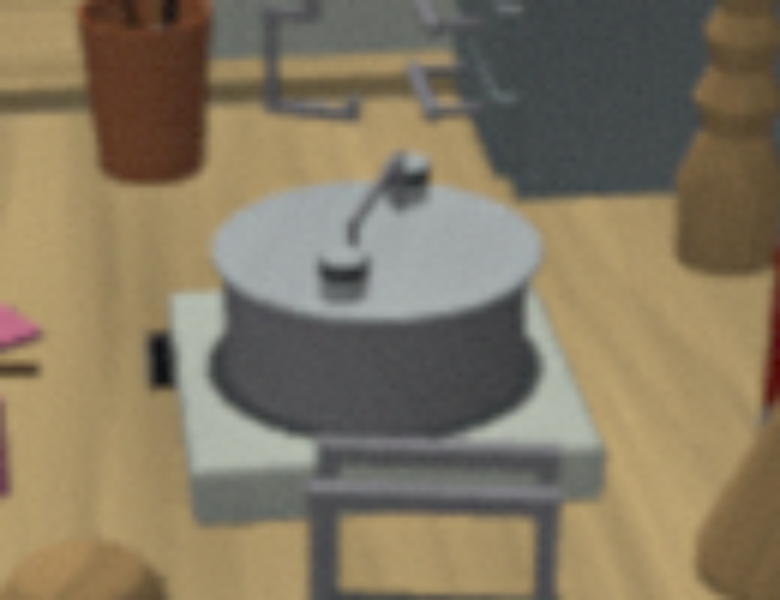

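The side crop shows the hook held at (310,60) with its back to the left (robot side) and tip right at (355,110), opening away from the robot; the bar runs from (350,240) to (400,160). Hook is on the robot's side of the bar; going down and under.

Call:
jog_arm(
  commands=[
    [-1,[0,0,0.15],[0,0,0]],
    [-1,[0,0,0.15],[0,0,0]],
    [-1,[0,0,0.12],[0,0,0]],
    [-1,[0,0,0.05],[0,0,0]],
    [-1,[0,0,0],[0,0,0]],
    [-1,[0,0.11,0],[0,0,0]],
    [-1,[0,0.11,0],[0,0,0]],
    [-1,[0,0.11,0],[0,0,0]],
    [-1,[0,0.11,0],[0,0,0]],
    [-1,[0,0,0],[0,0,0]],
  ],
)

```text
t: 8.75
ee_pos: [568.6, 279.8, 218.9]
orientation: [2.62, 1.732, 0.002]
ft_force: [-0.8, 0.5, -1.8]
width: 22.1
grasp_force: 30.0
```

Call:
jog_arm(
  commands=[
    [-1,[0,0,0],[0,0,0]],
    [-1,[0,0,0],[0,0,0]],
  ],
)

```text
t: 8.95
ee_pos: [566.5, 280.5, 218.5]
orientation: [-2.619, -1.734, 0.001]
ft_force: [0.1, -0.1, -1.8]
width: 21.9
grasp_force: 30.0
```

```bash
cat >> h.py <<'E'
def st(L=(555.2,252.9),a=67.1):
    o=get_obs();p=np.array(o["ee_pos"]);a=np.radians(a);y=np.array([np.cos(a),np.sin(a)]);x=np.array([y[1],-y[0]])
    d=p[:2]-L
    print("t",round(o["t"],2),"p",p.round(2),"lidxy",round(x@d,1),round(y@d,1),"z0",round(p[2]-20.6,1),"F",o["ft_force"].round(2),"M",o["moment"].round(2),"tau",np.round(o["joint_torque"],3),"q",np.round(o["qpos"],5),"qv",np.abs(o["qvel"]).max().round(4),"g",round(o["grasp_force"],1))
E
python3 -c "
from h import *
for i in range(3):
    st();get_image('top')"
```

```text
t 8.95 p [566.48 280.45 218.55] lidxy -0.3 29.8 z0 197.9 F [ 0.08 -0.1  -1.76] M [-0.08  0.06 -0.04] tau [-3.0100e-01 -5.6526e+01 -2.8379e+01  4.4000e-02 -5.5000e-02 -0.0000e+00] q [4.40810e-01 4.38170e-01 1.61631e+00 1.60000e-04 1.08764e+00 8.42040e-01] qv 0.0061 g 30.0
t 9.0 p [566.41 280.62 218.64] lidxy -0.5 29.9 z0 198.0 F [ 0.14  0.31 -1.26] M [-0.11  0.02 -0.01] tau [-2.3100e-01 -5.6518e+01 -2.8292e+01  4.8000e-02 -4.9000e-02  1.0000e-03] q [4.41110e-01 4.38000e-01 1.61635e+00 1.20000e-04 1.08755e+00 8.42010e-01] qv 0.0033 g 30.0
t 9.05 p [566.39 280.65 218.65] lidxy -0.5 29.9 z0 198.1 F [ 0.13 -0.79 -1.83] M [-0.09  0.05 -0.03] tau [-1.6800e-01 -5.6527e+01 -2.8240e+01  5.1000e-02 -4.5000e-02  1.0000e-03] q [4.41200e-01 4.37970e-01 1.61637e+00 6.00000e-05 1.08755e+00 8.42020e-01] qv 0.0021 g 30.0
```

Call:
jog_arm(
  commands=[
    [-1,[0,0,-0.04],[0,0,0]],
    [-1,[0,0,-0.04],[0,0,0]],
    [-1,[0,0,-0.02],[0,0,0]],
    [-1,[0,0,0],[0,0,0]],
    [-1,[0,0,0],[0,0,0]],
    [-1,[0,0,0],[0,0,0]],
  ],
)

```text
t: 9.7
ee_pos: [566.7, 280.5, 228.6]
orientation: [2.62, 1.734, -0.0]
ft_force: [-0.5, -0.7, -1.9]
width: 21.9
grasp_force: 30.0
```

```bash
python3 -c "
from h import *
st()"
```

```text
t 9.7 p [566.72 280.47 228.57] lidxy -0.1 29.9 z0 208.0 F [-0.49 -0.69 -1.87] M [-0.1   0.07  0.01] tau [ 1.3000e-02 -5.6546e+01 -2.8686e+01  5.7000e-02 -4.7000e-02  0.0000e+00] q [ 4.40750e-01  4.27610e-01  1.60787e+00 -3.00000e-05  1.10630e+00
  8.41980e-01] qv 0.0011 g 30.0
```

Call:
jog_arm(
  commands=[
    [-1,[0,0,-0.02],[0,0,0]],
    [-1,[0,0,-0.02],[0,0,0]],
    [-1,[0,0,-0.02],[0,0,0]],
    [-1,[0,0,-0.01],[0,0,0]],
    [-1,[0,0,0],[0,0,0]],
    [-1,[0,0,0],[0,0,0]],
    [-1,[0,0,0],[0,0,0]],
  ],
)

```text
t: 10.4
ee_pos: [566.6, 280.4, 235.4]
orientation: [-2.62, -1.734, 0.001]
ft_force: [-0.3, -1.4, -5.4]
width: 22.0
grasp_force: 30.0
```

```bash
cat >> h.py <<'E'
def wells(Q,L=(555.2,252.9),a=67.1,show=True):
    a=np.radians(a);y=np.array([np.cos(a),np.sin(a)]);x=np.array([y[1],-y[0]])
    d=Q[...,:2]-np.array(L);u=d@x;v=d@y;Z=Q[...,2]
    # plane fit to the disc top by median-robust lsq
    m=(np.hypot(u,v)<82)&(Z>95)&(Z<124)&(np.abs(v)<90)
    A=np.c_[u[m],v[m],np.ones(m.sum())];b=Z[m];k=np.ones(len(b),bool)
    for _ in range(5):
        c=np.linalg.lstsq(A[k],b[k],rcond=None)[0];k=np.abs(A@c-b)<4
    print("disc plane slope x,y (deg)",np.degrees(np.arctan(c[:2])).round(2),"z0",c[2].round(1),k.sum())
E
python3 -c "
from h import *
st()
for n in('top','side'): wells(np.load(n+'.npz')['P'])
for n in('top','side'): wells(cloud(n)[1])
st()"
```

```text
t 10.4 p [566.58 280.36 235.35] lidxy -0.2 29.7 z0 214.8 F [-0.34 -1.37 -5.39] M [-0.31  0.14  0.04] tau [ 3.3800e-01 -5.8844e+01 -3.0890e+01  2.6300e-01 -2.9600e-01  2.0000e-03] q [ 4.40700e-01  4.20500e-01  1.60216e+00 -5.00000e-05  1.11963e+00
  8.41990e-01] qv 0.0026 g 30.0
disc plane slope x,y (deg) [ 0.02 -0.  ] z0 110.5 3566
disc plane slope x,y (deg) [-0.    0.08] z0 109.5 807
disc plane slope x,y (deg) [0.05 1.17] z0 112.3 3232
disc plane slope x,y (deg) [0.07 1.45] z0 111.2 843
t 10.5 p [566.7  280.43 235.5 ] lidxy -0.1 29.8 z0 214.9 F [-0.73 -0.52 -6.34] M [-0.3   0.18  0.01] tau [ 3.3500e-01 -5.8804e+01 -3.0874e+01  2.6200e-01 -2.9700e-01  2.0000e-03] q [ 4.40700e-01  4.20380e-01  1.60197e+00 -1.00000e-05  1.11959e+00
  8.42000e-01] qv 0.002 g 30.0
```

Call:
jog_arm(
  commands=[
    [-1,[0,0,0.04],[0,0,0]],
    [-1,[0,0,0.04],[0,0,0]],
    [-1,[-0.05,0,0],[0,0,0]],
    [-1,[-0.15,0,0],[0,0,0]],
    [-1,[-0.2,0,0],[0,0,0]],
    [-1,[-0.15,0,0],[0,0,0]],
    [-1,[-0.05,0,0],[0,0,0]],
    [-1,[0,0,0],[0,0,0]],
    [-1,[0,0,0],[0,0,0]],
    [-1,[0,0,0],[0,0,0]],
  ],
)

```text
t: 11.5
ee_pos: [543.8, 225.7, 227.8]
orientation: [2.619, 1.735, 0.001]
ft_force: [0.1, -0.6, -1.7]
width: 21.9
grasp_force: 30.0
```

```bash
python3 -c "
from h import *
st()"
```

```text
t 11.5 p [543.75 225.73 227.83] lidxy 0.0 -29.5 z0 207.2 F [ 0.06 -0.6  -1.73] M [-0.01  0.09 -0.01] tau [-2.2800e-01 -5.1899e+01 -2.7745e+01  5.0000e-02 -3.7000e-02  1.0000e-03] q [3.73210e-01 3.64100e-01 1.70832e+00 1.40000e-04 1.06852e+00 7.74150e-01] qv 0.0034 g 30.0
```

Call:
jog_arm(
  commands=[
    [-1,[0,0,-0.02],[0,0,0]],
    [-1,[0,0,-0.02],[0,0,0]],
    [-1,[0,0,-0.02],[0,0,0]],
    [-1,[0,0,-0.02],[0,0,0]],
    [-1,[0,0,0],[0,0,0]],
    [-1,[0,0,0],[0,0,0]],
    [-1,[0,0,0],[0,0,0]],
    [-1,[0,0,0],[0,0,0]],
  ],
)

```text
t: 12.3
ee_pos: [543.2, 225.2, 235.4]
orientation: [-2.62, -1.734, 0.001]
ft_force: [0.0, -0.0, -6.5]
width: 21.9
grasp_force: 30.0
```

```bash
python3 -c "
from h import *
st()
for n in('top','side'): wells(cloud(n)[1])
st()"
```

```text
t 12.3 p [543.17 225.18 235.44] lidxy -0.3 -30.2 z0 214.8 F [ 0.02 -0.03 -6.54] M [-0.12  0.11 -0.05] tau [-5.0000e-03 -5.4208e+01 -3.0009e+01  5.9000e-02 -5.8000e-02  0.0000e+00] q [ 3.72780e-01  3.54980e-01  1.70255e+00 -4.00000e-05  1.08464e+00
  7.74060e-01] qv 0.0025 g 30.0
disc plane slope x,y (deg) [ 0.06 -1.65] z0 112.1 1263
disc plane slope x,y (deg) [-0.14 -1.3 ] z0 111.3 699
t 12.4 p [543.25 225.17 235.52] lidxy -0.2 -30.2 z0 214.9 F [-0.09 -0.14 -5.89] M [-0.12  0.13 -0.01] tau [ 3.4000e-02 -5.4183e+01 -3.0049e+01  8.5000e-02 -8.9000e-02  1.0000e-03] q [ 3.72720e-01  3.54910e-01  1.70245e+00 -7.00000e-05  1.08461e+00
  7.74030e-01] qv 0.0019 g 30.0
```

Call:
jog_arm(
  commands=[
    [-1,[0,0,0.04],[0,0,0]],
    [-1,[0,0,0.04],[0,0,0]],
    [-1,[0.05,0,0],[0,0,0]],
    [-1,[0.12,0,0],[0,0,0]],
    [-1,[0.1,0,0],[0,0,0]],
    [-1,[0,0,0],[0,0,0]],
    [-1,[0,0,0],[0,0,0]],
    [-1,[0,0,0],[0,0,0]],
  ],
)

```text
t: 13.2
ee_pos: [553.8, 250.1, 227.6]
orientation: [2.619, 1.734, -0.001]
ft_force: [-0.1, -0.1, -2.0]
width: 21.7
grasp_force: 30.0
```

```bash
python3 -c "
from h import *
st()"
```

```text
t 13.2 p [553.76 250.09 227.59] lidxy -0.2 -3.1 z0 207.0 F [-0.1  -0.14 -1.99] M [-0.12  0.13 -0.04] tau [ 2.0700e-01 -5.3657e+01 -2.8318e+01  6.6000e-02 -5.4000e-02  2.0000e-03] q [ 4.04680e-01  3.92470e-01  1.66543e+00 -1.30000e-04  1.08401e+00
  8.05760e-01] qv 0.0054 g 30.0
```

Call:
jog_arm(
  commands=[
    [-1,[0,0,-0.02],[0,0,0]],
    [-1,[0,0,-0.02],[0,0,0]],
    [-1,[0,0,-0.02],[0,0,0]],
    [-1,[0,0,-0.02],[0,0,0]],
    [-1,[0,0,0],[0,0,0]],
    [-1,[0,0,0],[0,0,0]],
    [-1,[0,0,0],[0,0,0]],
    [-1,[0,0,0],[0,0,0]],
  ],
)

```text
t: 14.0
ee_pos: [553.8, 250.1, 235.4]
orientation: [-2.62, -1.734, 0.001]
ft_force: [-0.6, -0.7, -6.1]
width: 22.0
grasp_force: 30.0
```

```bash
python3 -c "
from h import *
st()
for n in('top','side'): wells(cloud(n)[1])
st()"
```

```text
t 14.0 p [553.76 250.06 235.41] lidxy -0.2 -3.2 z0 214.8 F [-0.61 -0.69 -6.11] M [-0.14  0.12 -0.02] tau [ 5.0000e-02 -5.6876e+01 -3.0659e+01  9.6000e-02 -7.7000e-02  1.0000e-03] q [ 4.04570e-01  3.83990e-01  1.65866e+00 -1.00000e-05  1.09945e+00
  8.05850e-01] qv 0.0021 g 30.0
disc plane slope x,y (deg) [0.15 1.8 ] z0 113.0 2264
disc plane slope x,y (deg) [0.15 1.91] z0 112.0 829
t 14.1 p [553.81 250.1  235.52] lidxy -0.2 -3.1 z0 214.9 F [ 0.51 -0.2  -5.9 ] M [-0.08  0.13 -0.03] tau [ 5.3000e-02 -5.6849e+01 -3.0660e+01  9.6000e-02 -7.9000e-02  0.0000e+00] q [ 4.04610e-01  3.83900e-01  1.65855e+00 -3.00000e-05  1.09947e+00
  8.05820e-01] qv 0.003 g 30.0
```

Call:
jog_arm(
  commands=[
    [-1,[0,0,0.04],[0,0,0]],
    [-1,[0,0,0.04],[0,0,0]],
    [-1,[-0.06,0,0],[0,0,0]],
    [-1,[0,0,0],[0,0,0]],
    [-1,[0,0,-0.03],[0,0,0]],
    [-1,[0,0,-0.02],[0,0,0]],
    [-1,[0,0,-0.02],[0,0,0]],
    [-1,[0,0,-0.01],[0,0,0]],
    [-1,[0,0,0],[0,0,0]],
    [-1,[0,0,0],[0,0,0]],
  ],
)

```text
t: 15.1
ee_pos: [551.3, 244.5, 235.3]
orientation: [-2.619, -1.734, 0.001]
ft_force: [-0.0, 0.7, -8.7]
width: 22.0
grasp_force: 30.0
```

```bash
python3 -c "
from h import *
st()
for n in('top','side'): wells(cloud(n)[1])
st()"
```

```text
t 15.1 p [551.29 244.53 235.27] lidxy -0.3 -9.2 z0 214.7 F [-0.03  0.69 -8.72] M [-0.06  0.05  0.02] tau [-2.0000e-03 -5.6668e+01 -3.0714e+01  6.4000e-02 -4.3000e-02  0.0000e+00] q [0.39776 0.37762 1.66876 0.      1.09603 0.79895] qv 0.0018 g 30.0
disc plane slope x,y (deg) [ 0.1  -0.26] z0 112.8 2040
disc plane slope x,y (deg) [ 0.02 -0.04] z0 111.7 763
t 15.2 p [551.39 244.55 235.36] lidxy -0.3 -9.2 z0 214.8 F [ 0.98  0.13 -8.22] M [-0.07  0.08 -0.02] tau [ 2.0000e-03 -5.6577e+01 -3.0660e+01  6.4000e-02 -4.2000e-02  0.0000e+00] q [ 3.97730e-01  3.77570e-01  1.66861e+00 -1.00000e-05  1.09603e+00
  7.98940e-01] qv 0.0012 g 30.0
```

Call:
jog_arm(
  commands=[
    [-1,[0,0,0.04],[0,0,0]],
    [-1,[0,0,0.04],[0,0,0]],
    [-1,[-0.04,0,0],[0,0,0]],
    [-1,[0,0,0],[0,0,0]],
    [-1,[0,0,-0.03],[0,0,0]],
    [-1,[0,0,-0.02],[0,0,0]],
    [-1,[0,0,-0.02],[0,0,0]],
    [-1,[0,0,-0.01],[0,0,0]],
    [-1,[0,0,0],[0,0,0]],
    [-1,[0,0,0],[0,0,0]],
  ],
)

```text
t: 16.2
ee_pos: [549.7, 240.8, 235.3]
orientation: [-2.619, -1.734, 0.001]
ft_force: [-0.2, -0.2, -7.5]
width: 21.9
grasp_force: 30.0
```

```bash
python3 -c "
from h import *
st()
for n in('top','side'): wells(cloud(n)[1])
st()"
```

```text
t 16.2 p [549.72 240.81 235.3 ] lidxy -0.3 -13.3 z0 214.7 F [-0.21 -0.2  -7.51] M [-0.07  0.06 -0.  ] tau [ 5.1000e-02 -5.6192e+01 -3.0625e+01  9.3000e-02 -7.7000e-02  0.0000e+00] q [ 3.93070e-01  3.73240e-01  1.67534e+00 -6.00000e-05  1.09383e+00
  7.94340e-01] qv 0.0016 g 30.0
disc plane slope x,y (deg) [-0.13 -1.64] z0 112.4 1883
disc plane slope x,y (deg) [-0.19 -1.45] z0 111.4 711
t 16.3 p [549.8  240.83 235.37] lidxy -0.3 -13.2 z0 214.8 F [-0.39  0.24 -7.2 ] M [-0.11  0.09  0.01] tau [ 3.8000e-02 -5.6138e+01 -3.0575e+01  8.8000e-02 -6.8000e-02  0.0000e+00] q [ 3.93040e-01  3.73190e-01  1.67524e+00 -2.00000e-05  1.09380e+00
  7.94310e-01] qv 0.0027 g 30.0
```

Tips +y at −3, level at −9, tips −y at −13: balance at about −8.3 mm. Rehook there and lift 3 mm at first.

Call:
jog_arm(
  commands=[
    [-1,[0,0,0.04],[0,0,0]],
    [-1,[0,0,0.04],[0,0,0]],
    [-1,[0.05,0,0],[0,0,0]],
    [-1,[0,0,0],[0,0,0]],
    [-1,[0,0,-0.03],[0,0,0]],
    [-1,[0,0,-0.02],[0,0,0]],
    [-1,[0,0,-0.02],[0,0,0]],
    [-1,[0,0,-0.01],[0,0,0]],
    [-1,[0,0,-0.02],[0,0,0]],
    [-1,[0,0,0],[0,0,0]],
  ],
)

```text
t: 17.3
ee_pos: [551.8, 245.5, 237.6]
orientation: [-2.62, -1.734, 0.001]
ft_force: [0.8, 0.1, -7.4]
width: 22.0
grasp_force: 30.0
```

```bash
python3 -c "
from h import *
st()
for n in('top','side'): wells(cloud(n)[1])
st()"
```

```text
t 17.3 p [551.83 245.45 237.62] lidxy -0.2 -8.2 z0 217.0 F [ 0.76  0.12 -7.38] M [-0.02  0.07 -0.02] tau [ 9.0000e-03 -5.6438e+01 -3.0550e+01  6.4000e-02  5.3000e-02 -0.0000e+00] q [ 0.39881  0.37614  1.66509 -0.       1.10069  0.80009] qv 0.0031 g 30.0
disc plane slope x,y (deg) [-0.09  1.4 ] z0 115.3 2113
disc plane slope x,y (deg) [-0.23  1.72] z0 114.1 800
t 17.4 p [551.89 245.45 237.57] lidxy -0.2 -8.1 z0 217.0 F [-0.19 -0.54 -8.03] M [-0.02  0.06  0.  ] tau [-2.0000e-03 -5.6667e+01 -3.0824e+01  6.3000e-02 -4.3000e-02  0.0000e+00] q [ 3.98800e-01  3.76210e-01  1.66511e+00 -4.00000e-05  1.10047e+00
  8.00060e-01] qv 0.0021 g 30.0
```

Call:
jog_arm(
  commands=[
    [-1,[0,0,0],[0,0,0]],
    [-1,[0,0,0],[0,0,0]],
  ],
)

```text
t: 17.6
ee_pos: [551.9, 245.5, 237.5]
orientation: [-2.62, -1.734, 0.0]
ft_force: [-0.2, 0.1, -6.8]
width: 22.3
grasp_force: 30.0
```

```bash
python3 -c "
from h import *
for i in range(3):
  for n in('top','side'): wells(cloud(n)[1])
st()"
```

```text
disc plane slope x,y (deg) [-0.21  1.58] z0 115.3 2106
disc plane slope x,y (deg) [-0.09  1.73] z0 114.2 800
disc plane slope x,y (deg) [-0.11  1.63] z0 115.3 2111
disc plane slope x,y (deg) [-0.27  1.72] z0 114.2 815
disc plane slope x,y (deg) [-0.23  1.4 ] z0 115.2 2118
disc plane slope x,y (deg) [-0.13  1.68] z0 114.3 796
t 17.9 p [551.94 245.51 237.65] lidxy -0.1 -8.1 z0 217.0 F [ 0.12 -0.31 -7.28] M [-0.08  0.13  0.01] tau [-2.0000e-03 -5.6564e+01 -3.0766e+01  6.2000e-02 -4.4000e-02  0.0000e+00] q [ 3.98830e-01  3.76160e-01  1.66498e+00 -1.00000e-05  1.10051e+00
  8.00070e-01] qv 0.0019 g 30.0
```

Call:
jog_arm(
  commands=[
    [-1,[0,0,0.05],[0,0,0]],
    [-1,[0,0,0.05],[0,0,0]],
    [-1,[-0.015,0,0],[0,0,0]],
    [-1,[0,0,0],[0,0,0]],
    [-1,[0,0,-0.03],[0,0,0]],
    [-1,[0,0,-0.02],[0,0,0]],
    [-1,[0,0,-0.02],[0,0,0]],
    [-1,[0,0,-0.02],[0,0,0]],
    [-1,[0,0,-0.02],[0,0,0]],
    [-1,[0,0,0],[0,0,0]],
  ],
)

```text
t: 18.9
ee_pos: [551.3, 244.1, 238.7]
orientation: [-2.62, -1.734, 0.0]
ft_force: [-0.1, 0.2, -6.7]
width: 21.9
grasp_force: 30.0
```

```bash
python3 -c "
from h import *
for i in range(2):
  for n in('top','side'): wells(cloud(n)[1])
st()"
```

```text
disc plane slope x,y (deg) [-0.15 -2.56] z0 115.7 2021
disc plane slope x,y (deg) [-0.02 -2.46] z0 114.6 686
disc plane slope x,y (deg) [-0.11 -2.54] z0 115.6 2021
disc plane slope x,y (deg) [-0.1  -2.43] z0 114.5 690
t 19.1 p [551.26 244.09 238.5 ] lidxy -0.2 -9.6 z0 217.9 F [ 0.35 -0.62 -7.53] M [-0.04  0.13  0.03] tau [-0.0000e+00 -5.6493e+01 -3.0835e+01  6.5000e-02 -5.0000e-02  0.0000e+00] q [ 3.97110e-01  3.73590e-01  1.66673e+00 -3.00000e-05  1.10160e+00
  7.98350e-01] qv 0.0016 g 30.0
```

Call:
jog_arm(
  commands=[
    [-1,[0,0,0.05],[0,0,0]],
    [-1,[0,0,0.05],[0,0,0]],
    [-1,[0.009,0,0],[0,0,0]],
    [-1,[0,0,0],[0,0,0]],
    [-1,[0,0,-0.03],[0,0,0]],
    [-1,[0,0,-0.02],[0,0,0]],
    [-1,[0,0,-0.02],[0,0,0]],
    [-1,[0,0,-0.02],[0,0,0]],
    [-1,[0,0,-0.02],[0,0,0]],
    [-1,[0,0,0],[0,0,0]],
  ],
)

```text
t: 20.1
ee_pos: [551.8, 245.0, 239.8]
orientation: [2.62, 1.734, 0.0]
ft_force: [-0.1, -0.1, -7.4]
width: 21.9
grasp_force: 30.0
```

```bash
python3 -c "
from h import *
for i in range(2):
  for n in('top','side'): wells(cloud(n)[1])
st()"
```

```text
disc plane slope x,y (deg) [-0.13 -0.28] z0 117.5 2071
disc plane slope x,y (deg) [-0.04 -0.51] z0 116.0 745
disc plane slope x,y (deg) [-0.14 -0.55] z0 117.0 2077
disc plane slope x,y (deg) [-0.   -0.59] z0 115.9 753
t 20.3 p [551.63 244.91 239.5 ] lidxy -0.2 -8.7 z0 218.9 F [ 0.77 -0.18 -7.8 ] M [-0.08  0.08  0.06] tau [-3.0000e-03 -5.6552e+01 -3.0900e+01  6.4000e-02 -5.2000e-02  0.0000e+00] q [ 3.98120e-01  3.73500e-01  1.66435e+00 -2.00000e-05  1.10406e+00
  7.99410e-01] qv 0.0018 g 30.0
```

Call:
jog_arm(
  commands=[
    [-1,[0,0,-0.02],[0,0,0]],
    [-1,[0,0,-0.04],[0,0,0]],
    [-1,[0,0,-0.06],[0,0,0]],
    [-1,[0,0,-0.06],[0,0,0]],
    [-1,[0,0,-0.06],[0,0,0]],
    [-1,[0,0,-0.06],[0,0,0]],
    [-1,[0,0,-0.06],[0,0,0]],
    [-1,[0,0,-0.04],[0,0,0]],
    [-1,[0,0,-0.03],[0,0,0]],
    [-1,[0,0,-0.02],[0,0,0]],
  ],
)

```text
t: 21.3
ee_pos: [551.7, 245.0, 285.0]
orientation: [2.62, 1.734, 0.0]
ft_force: [1.2, -0.1, -7.4]
width: 21.9
grasp_force: 30.0
```

Call:
jog_arm(
  commands=[
    [-1,[0,0,0],[0,0,0]],
    [-1,[0,0,0],[0,0,0]],
    [-1,[0,0,0],[0,0,0]],
    [-1,[0,0,0],[0,0,0]],
    [-1,[0,0,0],[0,0,0]],
  ],
)

```text
t: 21.8
ee_pos: [551.6, 245.0, 284.5]
orientation: [-2.619, -1.734, 0.001]
ft_force: [0.1, 0.4, -7.4]
width: 21.8
grasp_force: 30.0
```

```bash
cat >> h.py <<'E'
def lidplane(Q,c,zt,a=67.1):
    a=np.radians(a);y=np.array([np.cos(a),np.sin(a)]);x=np.array([y[1],-y[0]])
    d=Q[...,:2]-np.array(c);u=d@x;v=d@y;Z=Q[...,2]
    m=(np.hypot(u,v)<82)&(abs(Z-zt)<12)
    A=np.c_[u[m],v[m],np.ones(m.sum())];b=Z[m];k=np.ones(len(b),bool)
    for _ in range(5):
        s=np.linalg.lstsq(A[k],b[k],rcond=None)[0];k=np.abs(A@s-b)<4
    e=(abs(Z-zt)<8)&(np.hypot(d[...,0],d[...,1])<110)
    cc=cv2.minEnclosingCircle(Q[e][:,:2].astype(np.float32))
    print("slope",np.degrees(np.arctan(s[:2])).round(2),"z",s[2].round(1),k.sum(),"circle",np.round(cc[0],1),round(cc[1],1))
E
python3 -c "
from h import *
for n in('top','side'): lidplane(cloud(n)[1],(555,253),160)
st()"
```

```text
slope [-0.14 -0.82] z 161.9 2360 circle [556.7 253.3] 85.6
slope [-0.08 -0.74] z 160.9 715 circle [554.3 253.3] 87.7
t 21.9 p [551.72 244.98 284.61] lidxy -0.1 -8.7 z0 264.0 F [-0.91  0.2  -7.78] M [-0.09  0.13  0.02] tau [-1.0000e-03 -5.5327e+01 -3.2680e+01  6.6000e-02 -4.6000e-02  0.0000e+00] q [ 3.98170e-01  3.28380e-01  1.62083e+00 -2.00000e-05  1.19247e+00
  7.99410e-01] qv 0.0015 g 30.0
```

Step 1 is met: the lid is level and clear. Carry gently, ramped.

Call:
jog_arm(
  commands=[
    [-1,[-0.009,0.004,0],[0,0,0]],
    [-1,[-0.018,0.008,0],[0,0,0]],
    [-1,[-0.028,0.012,0],[0,0,0]],
    [-1,[-0.037,0.015,0],[0,0,0]],
    [-1,[-0.046,0.019,0],[0,0,0]],
    [-1,[-0.055,0.023,0],[0,0,0]],
    [-1,[-0.065,0.027,0],[0,0,0]],
    [-1,[-0.074,0.031,0],[0,0,0]],
    [-1,[-0.083,0.035,0],[0,0,0]],
    [-1,[-0.092,0.038,0],[0,0,0]],
  ],
)

```text
t: 22.9
ee_pos: [551.4, 189.2, 284.7]
orientation: [2.62, 1.734, 0.0]
ft_force: [-0.2, -0.4, -7.8]
width: 21.8
grasp_force: 30.0
```

Call:
jog_arm(
  commands=[
    [-1,[-0.102,0.042,0],[0,0,0]],
    [-1,[-0.11,0.046,0],[0,0,0]],
    [-1,[-0.11,0.046,0],[0,0,0]],
    [-1,[-0.11,0.046,0],[0,0,0]],
    [-1,[-0.11,0.046,0],[0,0,0]],
    [-1,[-0.11,0.046,0],[0,0,0]],
    [-1,[-0.11,0.046,0],[0,0,0]],
    [-1,[-0.11,0.046,0],[0,0,0]],
    [-1,[-0.11,0.046,0],[0,0,0]],
    [-1,[-0.11,0.046,0],[0,0,0]],
  ],
)

```text
t: 23.9
ee_pos: [550.7, 70.7, 284.7]
orientation: [-2.62, -1.734, 0.0]
ft_force: [0.0, 0.4, -6.7]
width: 21.8
grasp_force: 30.0
```

Call:
jog_arm(
  commands=[
    [-1,[-0.11,0.046,0],[0,0,0]],
    [-1,[-0.11,0.046,0],[0,0,0]],
    [-1,[-0.11,0.046,0],[0,0,0]],
    [-1,[-0.11,0.046,0],[0,0,0]],
    [-1,[-0.11,0.046,0],[0,0,0]],
    [-1,[-0.11,0.046,0],[0,0,0]],
    [-1,[-0.11,0.046,0],[0,0,0]],
    [-1,[-0.11,0.046,0],[0,0,0]],
    [-1,[-0.11,0.046,0],[0,0,0]],
    [-1,[-0.11,0.046,0],[0,0,0]],
  ],
)

```text
t: 24.9
ee_pos: [550.1, -48.5, 284.7]
orientation: [-2.62, -1.734, 0.0]
ft_force: [-0.3, -0.2, -7.9]
width: 22.1
grasp_force: 30.0
```

Call:
jog_arm(
  commands=[
    [-1,[-0.11,0.046,0],[0,0,0]],
    [-1,[-0.11,0.046,0],[0,0,0]],
    [-1,[-0.11,0.046,0],[0,0,0]],
    [-1,[-0.11,0.046,0],[0,0,0]],
    [-1,[-0.11,0.046,0],[0,0,0]],
    [-1,[-0.11,0.046,0],[0,0,0]],
    [-1,[-0.11,0.046,0],[0,0,0]],
    [-1,[-0.11,0.046,0],[0,0,0]],
    [-1,[-0.11,0.046,0],[0,0,0]],
    [-1,[-0.11,0.046,0],[0,0,0]],
  ],
)

```text
t: 25.9
ee_pos: [549.5, -167.8, 284.7]
orientation: [-2.62, -1.734, -0.0]
ft_force: [-0.2, 0.7, -7.7]
width: 22.0
grasp_force: 30.0
```

```bash
python3 -c "
from h import *
go(548.8,-286.4,284.6,-22.9)"
```

```text
t 25.9 p [ 549.5 -167.8  284.7] yaw -22.99 F [-0.18  0.66 -7.65] M [-0.11  0.06 -0.01] w 22.0 g 30.0
shift(final tool axes) [-1.096e+00  4.550e-01  1.000e-03] (cur axes) [-1.095e+00  4.570e-01  1.000e-03] turn z -0.002 tilt [-0. -0.]
```

Call:
jog_arm(
  commands=[
    [-1,[-0.11,0.046,0],[0,0,0]],
    [-1,[-0.11,0.046,0],[0,0,0]],
    [-1,[-0.11,0.046,0],[0,0,0]],
    [-1,[-0.11,0.046,0],[0,0,0]],
    [-1,[-0.102,0.042,0],[0,0,0]],
    [-1,[-0.092,0.038,0],[0,0,0]],
    [-1,[-0.083,0.035,0],[0,0,0]],
    [-1,[-0.074,0.031,0],[0,0,0]],
    [-1,[-0.065,0.027,0],[0,0,0]],
    [-1,[-0.055,0.023,0],[0,0,0]],
  ],
)

```text
t: 26.9
ee_pos: [548.9, -266.0, 284.7]
orientation: [-2.62, -1.734, -0.0]
ft_force: [-0.3, 0.3, -7.3]
width: 21.6
grasp_force: 30.0
```

Call:
jog_arm(
  commands=[
    [-1,[-0.046,0.019,0],[0,0,0]],
    [-1,[-0.037,0.015,0],[0,0,0]],
    [-1,[-0.028,0.012,0],[0,0,0]],
    [-1,[-0.018,0.008,0],[0,0,0]],
    [-1,[-0.009,0.004,0],[0,0,0]],
    [-1,[0,0,0],[0,0,0]],
    [-1,[0,0,0],[0,0,0]],
    [-1,[0,0,0],[0,0,0]],
    [-1,[0,0,0],[0,0,0]],
  ],
)

```text
t: 27.8
ee_pos: [548.9, -280.3, 284.7]
orientation: [-2.619, -1.734, -0.0]
ft_force: [0.1, 0.2, -8.3]
width: 21.9
grasp_force: 30.0
```

```bash
python3 -c "
from h import *
go(548.8,-286.4,284.6,-22.9)
for n in('top','side'): lidplane(cloud(n)[1],(552,-278),160)"
```

```text
t 27.8 p [ 548.9 -280.3  284.7] yaw -22.98 F [ 0.09  0.24 -8.32] M [-0.05  0.1  -0.06] w 21.9 g 30.0
shift(final tool axes) [-0.056  0.023  0.001] (cur axes) [-0.056  0.023  0.001] turn z -0.002 tilt [-0. -0.]
slope [ 0.16 -1.38] z 162.3 2706 circle [ 553.7 -271.1] 86.1
slope [ 0.21 -1.25] z 160.8 3213 circle [ 553.2 -271.8] 86.9
```

Call:
jog_arm(
  commands=[
    [-1,[-0.01,0.004,0.02],[0,0,0]],
    [-1,[-0.018,0.007,0.04],[0,0,0]],
    [-1,[-0.018,0.007,0.06],[0,0,0]],
    [-1,[-0.01,0.004,0.08],[0,0,0]],
    [-1,[0,0,0.1],[0,0,0]],
    [-1,[0,0,0.1],[0,0,0]],
    [-1,[0,0,0.1],[0,0,0]],
    [-1,[0,0,0.1],[0,0,0]],
    [-1,[0,0,0.1],[0,0,0]],
    [-1,[0,0,0.1],[0,0,0]],
  ],
)

```text
t: 28.9
ee_pos: [548.7, -286.4, 203.8]
orientation: [-2.619, -1.734, 0.0]
ft_force: [-0.1, -0.6, -7.3]
width: 21.9
grasp_force: 30.0
```

Call:
jog_arm(
  commands=[
    [-1,[0,0,0.1],[0,0,0]],
    [-1,[0,0,0.1],[0,0,0]],
    [-1,[0,0,0.08],[0,0,0]],
    [-1,[0,0,0.06],[0,0,0]],
    [-1,[0,0,0.04],[0,0,0]],
    [-1,[0,0,0.02],[0,0,0]],
    [-1,[0,0,0],[0,0,0]],
    [-1,[0,0,0],[0,0,0]],
    [-1,[0,0,0],[0,0,0]],
  ],
)

```text
t: 29.8
ee_pos: [549.0, -286.6, 165.1]
orientation: [2.619, 1.734, 0.001]
ft_force: [-0.4, -0.2, -7.0]
width: 21.6
grasp_force: 30.0
```

```bash
python3 -c "
from h import *
go(548.8,-286.4,148.6,-22.9)
for n in('top','side'): lidplane(cloud(n)[1],(552,-278),40)"
```

```text
t 29.8 p [ 549.  -286.6  165.1] yaw -22.99 F [-0.4  -0.19 -7.04] M [-0.09  0.09 -0.01] w 21.6 g 30.0
shift(final tool axes) [ 0.001 -0.002  0.165] (cur axes) [ 0.001 -0.003  0.165] turn z -0.002 tilt [0.05 0.  ]
slope [ 0.41 -0.99] z 42.7 2176 circle [ 554.3 -276.6] 86.2
slope [ 0.41 -0.96] z 41.1 3146 circle [ 552.7 -277.4] 86.4
```

Call:
jog_arm(
  commands=[
    [-1,[0,0,0.02],[0,0,0]],
    [-1,[0,0,0.03],[0,0,0]],
    [-1,[0,0,0.03],[0,0,0]],
    [-1,[0,0,0.02],[0,0,0]],
    [-1,[0,0,0.01],[0,0,0]],
    [-1,[0,0,0.01],[0,0,0]],
    [-1,[0,0,0.01],[0,0,0]],
    [-1,[0,0,0.01],[0,0,0]],
    [-1,[0,0,0.01],[0,0,0]],
    [-1,[0,0,0.01],[0,0,0]],
  ],
)

```text
t: 30.9
ee_pos: [548.8, -286.5, 148.8]
orientation: [2.619, 1.734, 0.0]
ft_force: [-0.9, 0.0, -2.4]
width: 21.7
grasp_force: 30.0
```

Call:
jog_arm(
  commands=[
    [-1,[0,0,0.01],[0,0,0]],
    [-1,[0,0,0.01],[0,0,0]],
    [-1,[0,0,0.02],[0,0,0]],
    [-1,[0,0,0.03],[0,0,0]],
    [-1,[0,0,0.03],[0,0,0]],
    [-1,[0,0,0.02],[0,0,0]],
    [-1,[0,0,0.02],[0,0,0]],
    [-1,[0,0,0],[0,0,0]],
    [-1,[0,0,0],[0,0,0]],
    [-1,[0,0,0],[0,0,0]],
  ],
)

```text
t: 31.9
ee_pos: [548.8, -286.5, 134.8]
orientation: [2.619, 1.734, 0.0]
ft_force: [1.3, -0.8, -1.5]
width: 22.0
grasp_force: 30.0
```

```bash
python3 -c "
from h import *
go(548.8,-286.4,134.6,-22.9)
for n in('top','side'): lidplane(cloud(n)[1],(552,-278),26)"
```

```text
t 31.9 p [ 548.8 -286.5  134.8] yaw -22.99 F [ 1.29 -0.85 -1.5 ] M [-0.07  0.1  -0.  ] w 22.0 g 30.0
shift(final tool axes) [ 0.001 -0.001  0.002] (cur axes) [ 0.001 -0.001  0.002] turn z -0.002 tilt [0.01 0.  ]
slope [ 0.06 -0.03] z 26.7 1987 circle [ 551.6 -276.6] 98.5
slope [-0.   -0.02] z 25.2 3096 circle [ 553.5 -276.9] 87.0
```

Call:
jog_arm(
  commands=[
    [-1,[0,-0.05,0],[0,0,0]],
    [-1,[0,-0.1,0],[0,0,0]],
    [-1,[0,-0.1,0],[0,0,0]],
    [-1,[0,-0.1,0],[0,0,0]],
    [-1,[0,-0.1,0],[0,0,0]],
    [-1,[0,-0.05,0],[0,0,0]],
    [-1,[0,0,0],[0,0,0]],
    [-1,[0,0,0],[0,0,0]],
  ],
)

```text
t: 32.8
ee_pos: [503.0, -267.1, 134.9]
orientation: [2.619, 1.734, 0.001]
ft_force: [0.5, -0.8, -1.2]
width: 21.8
grasp_force: 30.0
```

Call:
jog_arm(
  commands=[
    [-1,[0,0,-0.05],[0,0,0]],
    [-1,[0,0,-0.1],[0,0,0]],
    [-1,[0,0,-0.2],[0,0,0]],
    [-1,[0,0,-0.3],[0,0,0]],
    [-1,[0,0,-0.3],[0,0,0]],
    [-1,[0,0,-0.3],[0,0,0]],
    [-1,[0,0,-0.05],[0,0,0]],
    [-1,[0,0,0],[0,0,-0.126]],
    [-1,[0,0,0],[0,0,-0.126]],
    [-1,[0,0,0],[0,0,0]],
  ],
)

```text
t: 33.8
ee_pos: [502.3, -266.7, 263.9]
orientation: [-2.434, -1.985, 0.001]
ft_force: [0.5, 0.8, -2.2]
width: 22.2
grasp_force: 30.0
```

```bash
python3 -c "
from h import *
go(554.8,38,265,-11.65)
for n in('top','side'): lidplane(cloud(n)[1],(552,-278),26)"
```

```text
t 33.8 p [ 502.3 -266.7  263.9] yaw -11.6 F [ 0.47  0.75 -2.22] M [-0.09  0.08  0.  ] w 22.2 g 30.0
shift(final tool axes) [ 3.09  -0.101 -0.011] (cur axes) [ 3.09  -0.099 -0.01 ] turn z 0.001 tilt [-0.06 -0.02]
slope [-0.01 -0.19] z 26.8 2502 circle [ 551.  -276.2] 98.6
slope [0.01 0.03] z 25.2 3370 circle [ 549.2 -283.3] 94.6
```

Lid rests flat on the mat. Back to the stand.

Call:
jog_arm(
  commands=[
    [-1,[0.19,-0.01,0],[0,0,0]],
    [-1,[0.35,-0.01,0],[0,0,0]],
    [-1,[0.35,-0.01,0],[0,0,0]],
    [-1,[0.35,-0.01,0],[0,0,0]],
    [-1,[0.35,-0.01,0],[0,0,0]],
    [-1,[0.35,-0.01,0],[0,0,0]],
    [-1,[0.35,-0.01,0],[0,0,0]],
    [-1,[0.35,-0.01,0],[0,0,0]],
    [-1,[0.35,-0.01,0],[0,0,0]],
    [-1,[0.1,-0.01,0],[0,0,0]],
  ],
)

```text
t: 34.9
ee_pos: [555.6, 40.5, 264.3]
orientation: [-2.435, -1.985, -0.0]
ft_force: [-0.3, 0.5, -2.0]
width: 21.9
grasp_force: 30.0
```

Call:
jog_arm(
  commands=[
    [-1,[0,0,0],[0,0,0]],
    [-1,[0,0,0],[0,0,0]],
    [-1,[0,0,0],[0,0,0]],
  ],
)

```text
t: 35.2
ee_pos: [555.1, 36.5, 264.5]
orientation: [2.437, 1.982, -0.001]
ft_force: [-0.4, -0.9, -2.0]
width: 21.7
grasp_force: 30.0
```

```bash
python3 -c "
from h import *
go(554.9,38,120.6,-11.65)"
```

```text
t 35.2 p [555.1  36.5 264.5] yaw -11.75 F [-0.42 -0.86 -2.03] M [-0.1   0.04  0.01] w 21.7 g 30.0
shift(final tool axes) [ 0.014 -0.005  1.439] (cur axes) [ 0.015 -0.004  1.439] turn z -0.002 tilt [-0.01  0.03]
```

Call:
jog_arm(
  commands=[
    [-1,[0.014,-0.004,0.1],[0,0,0]],
    [-1,[0,0,0.2],[0,0,0]],
    [-1,[0,0,0.25],[0,0,0]],
    [-1,[0,0,0.25],[0,0,0]],
    [-1,[0,0,0.25],[0,0,0]],
    [-1,[0,0,0.2],[0,0,0]],
    [-1,[0,0,0.1],[0,0,0]],
    [-1,[0,0,0.04],[0,0,0]],
    [-1,[0,0,0.02],[0,0,0]],
    [-1,[0,0,0],[0,0,0]],
  ],
)

```text
t: 36.2
ee_pos: [555.7, 39.1, 124.2]
orientation: [2.435, 1.984, 0.001]
ft_force: [0.2, -0.5, -0.8]
width: 21.7
grasp_force: 30.0
```

Call:
jog_arm(
  commands=[
    [-1,[0,0,0.01],[0,0,0]],
    [-1,[0,0,0.01],[0,0,0]],
    [-1,[0,0,0.005],[0,0,0]],
    [-1,[0,0,0],[0,0,0]],
  ],
)

```text
t: 36.6
ee_pos: [555.3, 39.2, 121.4]
orientation: [2.435, 1.984, 0.0]
ft_force: [0.5, -0.1, -1.7]
width: 21.8
grasp_force: 30.0
```

```bash
python3 -c "
from h import *
go(554.9,38,120.6,-11.65)"
```

```text
t 36.6 p [555.3  39.2 121.4] yaw -11.65 F [ 0.5  -0.07 -1.65] M [-0.11  0.07 -0.07] w 21.8 g 30.0
shift(final tool axes) [-0.013 -0.001  0.008] (cur axes) [-0.013 -0.001  0.008] turn z 0.0 tilt [ 0.02 -0.  ]
```

Down 1 mm more, then open and rise.

Call:
jog_arm(
  commands=[
    [-1,[0,0,0.01],[0,0,0]],
    [-1,[0,0,0],[0,0,0]],
    [1,[0,0,0],[0,0,0]],
    [1,[0,0,0],[0,0,0]],
    [1,[0,0,0],[0,0,0]],
    [1,[0,0,0],[0,0,0]],
    [1,[0,0,0],[0,0,0]],
    [1,[0,0,0],[0,0,0]],
    [1,[0,0,0],[0,0,0]],
    [1,[0,0,0],[0,0,0]],
  ],
)

```text
t: 37.6
ee_pos: [555.2, 39.2, 120.2]
orientation: [2.435, 1.985, -0.0]
ft_force: [-0.7, 0.3, -0.1]
width: 82.6
grasp_force: 0.0
```

Call:
jog_arm(
  commands=[
    [1,[0,0,0],[0,0,0]],
    [1,[0,0,0],[0,0,0]],
    [1,[0,0,-0.1],[0,0,0]],
    [1,[0,0,-0.3],[0,0,0]],
    [1,[0,0,-0.3],[0,0,0]],
    [1,[0,0,-0.3],[0,0,0]],
    [1,[0,0,-0.3],[0,0,0]],
    [1,[0,0,-0.2],[0,0,0]],
    [1,[0,0,0],[0,0,0]],
    [1,[0,0,0],[0,0,0]],
  ],
)

```text
t: 38.6
ee_pos: [555.1, 39.1, 270.4]
orientation: [2.435, 1.984, 0.001]
ft_force: [0.2, -0.4, -0.3]
width: 87.7
grasp_force: 0.0
```

```bash
python3 - <<'E'
from h import *
go(554.9,38,120.6,-11.65)
im,P=cloud("side");cloud("top")
for n,Q in(("side",P),("wrist",cloud("wrist")[1])):
    d=np.hypot(Q[...,0]-555,Q[...,1]-38)
    for lo,hi in((157,175),(102,112)):
        q=Q[(d<45)&(Q[...,2]>lo)&(Q[...,2]<hi)];print(n,len(q),cv2.minAreaRect(q[:,:2].astype(np.float32)) if len(q)>5 else 0,np.median(q[:,2]) if len(q) else 0)
cv2.imwrite("pics/f.png",cv2.resize(im,(800,600)))
E
```

```text
t 38.6 p [555.1  39.1 270.4] yaw -11.65 F [ 0.24 -0.4  -0.28] M [-0.04  0.11 -0.04] w 87.7 g 0.0
shift(final tool axes) [-1.200e-02  1.000e-03  1.498e+00] (cur axes) [-0.012 -0.     1.498] turn z 0.0 tilt [ 0.05 -0.01]
side 58 ((554.4154052734375, 37.724403381347656), (22.18351173400879, 20.680818557739258), 82.6532974243164) 165.03520885412897
side 184 ((554.191162109375, 36.139747619628906), (60.018306732177734, 49.366615295410156), 80.3057632446289) 106.17021556388161
wrist 603 ((555.9036254882812, 41.40724563598633), (21.10378646850586, 21.9609317779541), 76.79094696044922) 166.4526222940606
wrist 1733 ((553.7868041992188, 40.87582015991211), (60.07583999633789, 79.34123229980469), 78.41529083251953) 106.76934128504288
```

View pics/f.png

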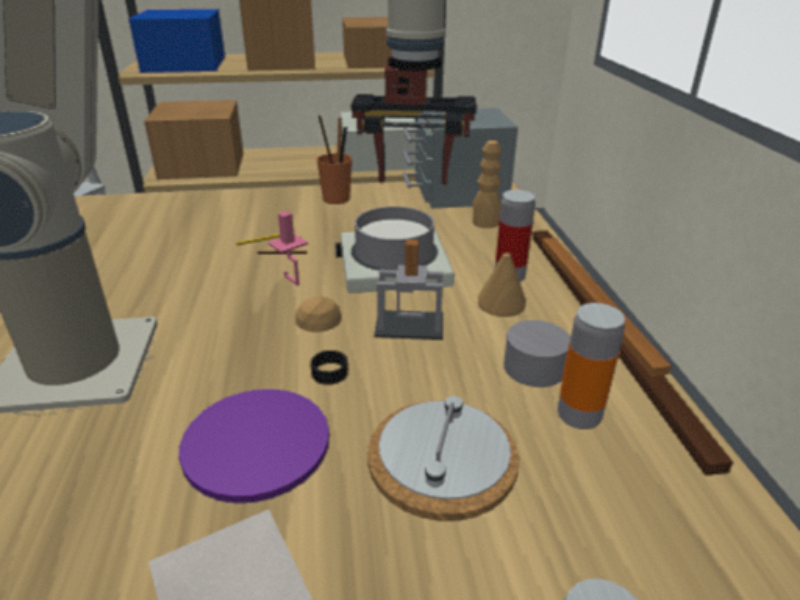

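The picture shows the lid centred on the cork mat (443,450), the lifter hanging on its stand (411,270), and the gripper clear above.

```bash
python3 -c "
from workcell import *
print(close_job())"
```

```text
the job is handed in; nothing more can be done
None
```

The job is handed in at about 39 s of the 72 s allowed: the lid lies flat on the cork mat within a few mm of its centre, the lifter hangs back in its stand, the gripper is clear above it, and no bystander looks moved in the last picture; the judge's verdict was not shown.

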